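# Free a spring-bar-locked sensor cartridge with a forked tool

## Task

Take the forked tool from its holder, straddle the stand's spring bar with it between the socket and the collar, and press the collar sideways, away from the cartridge, gently until the cartridge springs up; never force the bar hard against its stop (keep under about 15 N). Then put the tool back upright in its holder, lift the freed cartridge out of the socket and stand it upright on the floor of the tray. Leave the other things on the bench where they are.

Things in the scene. Friction and masses are not known exactly. Their poses are not given: they have to be found in the camera images.
- stand: fixed clamp stand: grey base plate 80 (x) by 168 (y, from -128 to +40) by 10 mm; origin on its underside below the socket's centre, z up. Clear-walled socket round the origin, 44 by 42 mm outside (bar-side outer face at y = -21), walls' tops 48 mm up. Spring bar along y at x = 0. Tool force on the stand over 15 N damages it.
- bar_gap (a point): point of the spring bar's axis in the free gap between socket and collar, 34 mm to -y of the stand's origin, 39.5 mm above the bench; axes as the stand's. The bar is a level steel rod, 6 mm diameter, from the cartridge through the socket's -y wall. The round collar on it (23 mm diameter, 5 mm thick) has its face 9 to 41 mm farther to -y: varies, not measured, feel for it
- housing_top (a point): centre of the top of the aluminium spring housing, 30 (x) by 22 (y) mm, 56 mm high. Pushed to -y by its collar, the bar moves from 2.5 N, rising 0.2 N per mm, friction up to 2 N more; it frees the cartridge after 6.5 to 9.5 mm and meets a hard stop at 11 mm. Pushing until about 8 N (on the stop) is enough. It springs back when let go
- cartridge: loose black upright block 30 (x) by 25 (y) by 62 mm, 0.15 kg, with a low round cap (16 by 6 mm) on top; origin: centre of underside. Starts in the socket, axes as the stand's, 14 mm above the bench, locked by the bar. Freed, an ejector lifts it 14 mm and holds it; the returning bar then rubs its -y face with up to 5 N. Grip its y faces near the top, lift straight up.
- fork: loose forked tool, 0.09 kg, 125 mm tall, fork down in its holder; origin at the fork's tip, z up. Grey handle 21 (x) by 14 (y) mm, 62 to 125 mm above the tip; steel blade 21 by 8 mm below. Two prongs side by side along x, each 5 wide, 8 thick, 18 mm long, 11 mm gap between. Grip the handle across its 14 mm (y), about 95 mm above the tip; push along y.
- holder: fixed white tool holder: foot plate 80 by 70 by 8 mm, on it a pocket 27 (x) by 20 (y) mm inside, walls 6 mm, top 58 mm, floor 8 mm above the underside; origin at the centre of the underside. The tool stands in the pocket, axes as the holder's.
- tray_in (a point): centre of the inner floor of a fixed white open tray, outside 120 (x) by 100 (y) by 20 mm tall, walls 5 mm, floor 5 mm above the bench; axes as the tray's
- bottle: bystander: round jar with blue cap, 56 mm diameter, 105 mm tall; origin at its underside
- beaker: bystander: glass beaker, 68 mm diameter, 85 mm tall; origin at its underside
- vial: bystander: small amber vial, 24 mm diameter, 55 mm tall; origin at its underside
- flask: bystander: stoppered conical flask, 64 mm diameter, 108 mm tall; origin at its underside
- dish: bystander: low white dish, 70 mm diameter, 22 mm tall; origin at its underside
- driver: bystander: screwdriver lying down, 160 mm long; origin under its middle
Not all that is in view belongs to the job. What is shaped like the cartridge but blue is not meant.

How it is judged (in metres and radians):
On the way:
1. the cartridge springs up in its socket while the forked tool presses on the stand's bar (contact force between fork and stand above 1.5 N and z of cartridge in the frame of stand between 0.022 and 0.045 m), for 0.1 s.
At the end, for the whole second after the job is handed in: the cartridge stands upright (within 0.15 rad) on the floor of the tray, at rest; the forked tool stands at rest in its holder's pocket, its tip within 12 mm of the pocket's centre and not over 14 mm above the holder's underside, leaning less than 0.25 rad (x of cartridge in the frame of tray_in between -0.055 and 0.055 m and y of cartridge in the frame of tray_in between -0.045 and 0.045 m and z of cartridge in the frame of tray_in between -0.004 and 0.005 m and angle between cartridge's own z axis and vertical below 0.15 rad and linear speed of each of cartridge, fork below 0.02 m/s and horizontal distance between fork and holder below 0.012 m and z of fork in the frame of holder below 0.014 m and angle between fork's own z axis and vertical below 0.25 rad); the robot touches nothing.
It fails at once if the tool presses on the stand (bar, collar or walls) with more than 15 N (contact force between fork and stand above 15 N).
It fails at once if a bystander is pushed more than 30 mm away or knocked over (distance of any of bottle, beaker, vial, flask, dish, driver from where it was at the start of the episode above 0.03 m or angle between any of bottle, beaker, vial, flask, dish's own z axis and vertical above 0.5 rad).
It also fails if it takes over 56 s, if anything falls off the work surface, if the arm or the gripper's body presses on something with over 40 N, if the wrist force passes 120 N, or if a joint passes its speed limit or range.

## Robot

A 6-joint arm with a two-finger parallel gripper is mounted at the origin on the work surface. World frame = base frame: x ahead of the robot, y to its left, z up, the work surface at z = 0. Lengths are in mm, angles in degrees, forces in N, time in s.
With the tool pointing down it reaches from about 350 to 850 mm from the base axis. Payload 8.1 kg.
Tool frame: the origin (TCP) lies at the very end of the fingers, on their centre line; the grasp point (between the pads) lies 19 mm behind it; z points along the fingers, y is the direction in which the jaws open and shut (so a half turn about z gives the same grasp; the last joint's range is limited). The gripper opens to 85 mm and grips with 20 to 120 N. Pads are 22 mm wide; open, the fingers measure 114 mm over their backs; the gripper's body (76 mm by 85 mm) begins 54 mm behind the grasp point. The pads swing forward as they close: fully open they stand 13 mm farther back than shut.
Start: joints at [65.237, 7.471, 85.268, -0, 87.261, -4.893], TCP at [203.913, 564.291, 231.292] pointing down, gripper open.
Joint ranges: [-169.43, 169.43], [-51.17, 129.36], [1.28, 143.12], [-76.62, 256.62], [0, 156.53], [-152.29, 152.29]. Speed limits (degrees/s): [136.94, 136.94, 159.86, 180, 180, 180].

## Interface

Orientations are given as [roll, pitch, yaw] about the fixed x, y, z axes, in that order (R = Rz(yaw) Ry(pitch) Rx(roll)).
In Python, from bench import r gives the robot as it stands.
- The arm moves only by the shell command python3 -m jog 'ROWS' [OPENING] [FORCE]. ROWS is JSON, a list of rows, each a list of 6 numbers: the shift along the tool's x, y, z normalised to -1 to 1, where 1 is 0.25 m, then the turn, a rotation vector about the tool's x, y, z normalised to -1 to 1, where 1 is pi rad. In form: [[x, y, z, ax, ay, az], ...]. A call has 1 to 10 rows; each row is the pose to reach, as a shift and turn from the pose commanded when the call began, along the tool's axes at that moment, turning the shorter way round; what a row does not reach only later rows make up. A row lasts 1/10 s, in which the tool goes at most 50 mm and 8.59 degrees, less where a joint would pass 70% of its speed; a pose out of reach is approached as far as the arm can. A call with a number of a shift or a turn outside -1 to 1 is refused whole. A call with a gripper value outside its range is refused whole. OPENING is the opening, from 0 (shut) to 1 (fully open), set as the call begins (- or left out, the last holds). The fingers move at their own pace and stop on an object; FORCE is the grip in N (left out, the last holds). Time passes only in rows, so rows that repeat a pose let the fingers close. It gives the time, the measured TCP pose, the force and the opening at its end, in the units of the state.
- r.sense(): the state, without advancing time (a new reading comes with each control period).
- r.snapshot(name): name is "scene" or "top" or "wrist"; returns a dict with "pixels" (400x640x3 uint8, red, green, blue), "intrinsics" (3x3 intrinsics, pixels), "extrinsics" (4x4, takes a point from camera to world coordinates). Camera axes: x right, y down, z forward; pixel columns grow to the right and rows downward; lengths in mm; the calibration is good to about 2 mm. A picture is of the moment at which its call begins. There is no depth.
- r.hand_in(): hands the job in, once; it reports no verdict.
The state is a dict: "time": time; "joint_pos": joint angles; "qd": joint speeds; "joint_efforts": joint torques, N m; "tool_pos": TCP position; "tcp_rot": TCP orientation; "ft_force": force on the tool from outside, world axes, zero at the start; "wrist_torque": the same for the moment, N m; "finger_gap": finger opening in mm.
Only numpy, scipy, OpenCV 4.12 (cv2) and the standard library are available. Lean on these libraries where they do the work, as an engineer would, in place of code of your own. Each camera call takes 0.05 s, during which the arm holds its last target.

## Working session

There is one attempt and no reset: what is moved stays moved. The work goes in short steps, Python scripts to look and compute and a shell command to move; the robot and the scene stay as the last step left them, time stands still between calls to the robot, and variables do not carry over. Pictures are saved under pics/ and viewed, and the job is handed in when it is done.

```bash
mkdir -p pics; ls; python3 - <<'E'
from bench import r
import cv2,numpy as np
print(r.sense())
for n in ["scene","top","wrist"]:
    s=r.snapshot(n); cv2.imwrite(f"pics/{n}0.png",s["pixels"][:,:,::-1]); np.savez(f"pics/{n}0.npz",**s)
    print(n,np.round(s["intrinsics"],1).tolist(),np.round(s["extrinsics"],3).tolist())
E
```

```text
pics
{'time': 0.0, 'joint_pos': array([ 6.52361006e+01,  7.51413866e+00,  8.53315033e+01,  2.01915253e-03,
        8.72608065e+01, -4.89356357e+00]), 'qd': array([-0.09073029, -0.05273643, -0.03097727,  0.04573522, -0.06549315,
       -0.07993721]), 'joint_efforts': array([-6.63345945e-04, -5.69399035e+01, -5.00543010e+01, -1.54449731e-05,
        1.47143978e-02,  1.12230370e-05]), 'tool_pos': array([203.67238044, 563.77915963, 230.23321949]), 'tcp_rot': array([-1.79894112e+02, -1.10898926e-02,  1.60129556e+02]), 'ft_force': array([-0.70788008, -0.59349835, -0.60810533]), 'wrist_torque': array([ 0.0196021 , -0.06530634,  0.02689939]), 'finger_gap': 85.1764582783102}
scene [[439.4, 0.0, 326.0], [0.0, 439.4, 196.9], [0.0, 0.0, 1.0]] [[-0.639, 0.449, -0.624, 1187.773], [0.769, 0.364, -0.525, 535.409], [-0.008, -0.816, -0.578, 661.065], [0.0, 0.0, 0.0, 1.0]]
top [[469.1, 0.0, 316.5], [0.0, 469.1, 200.9], [0.0, 0.0, 1.0]] [[-0.017, -0.986, 0.168, 357.037], [-1.0, 0.014, -0.018, 6.902], [0.015, -0.168, -0.986, 1190.45], [0.0, 0.0, 0.0, 1.0]]
wrist [[343.1, 0.0, 320.0], [0.0, 343.1, 196.8], [0.0, 0.0, 1.0]] [[0.34, 0.891, 0.3, 126.821], [0.94, -0.321, -0.112, 590.809], [-0.003, 0.32, -0.947, 373.483], [0.0, 0.0, 0.0, 1.0]]
```

View pics/scene0.png

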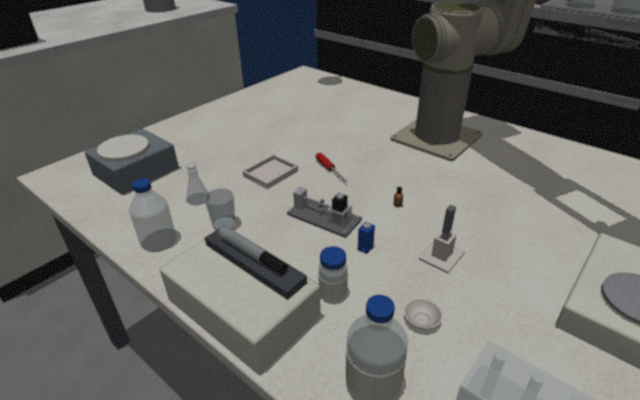

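View pics/top0.png

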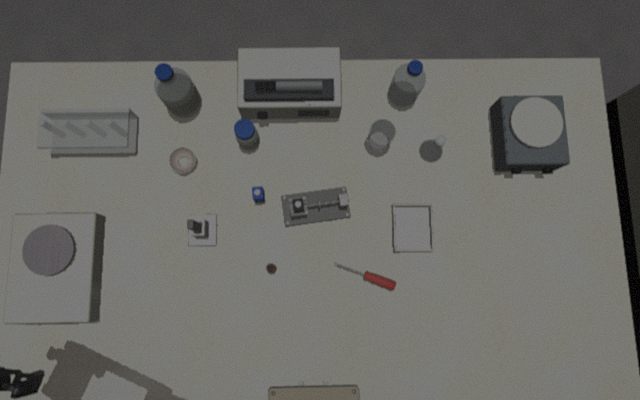

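View pics/wrist0.png

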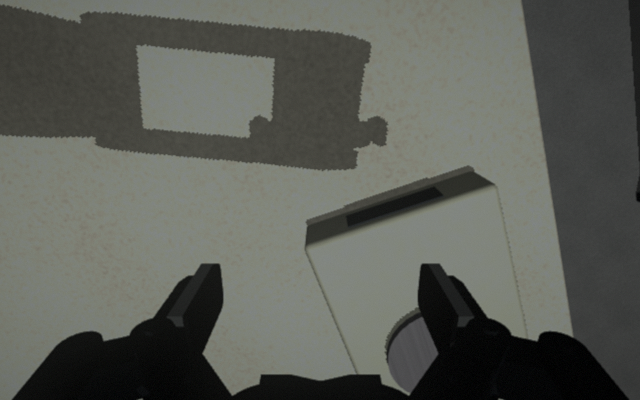

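The scene view shows the holder and tool near (445,235), the stand near (325,210) with the black cartridge at (340,203), and the tray at (270,171). There is a blue decoy block at (366,237). In the top view the stand is at (316,206), the holder at (202,230), the tray at (412,228) and the decoy at (258,194). The cartridge I want is the black one in the stand, since the blue one is ruled out. I'll enlarge to confirm.

```bash
python3 - <<'E'
import cv2,numpy as np
t=cv2.imread("pics/top0.png"); s=cv2.imread("pics/scene0.png")
a=cv2.convertScaleAbs(cv2.resize(t[180:240,180:260],None,fx=5,fy=5,interpolation=cv2.INTER_CUBIC),alpha=1.4)
b=cv2.convertScaleAbs(cv2.resize(t[180:240,275:355],None,fx=5,fy=5,interpolation=cv2.INTER_CUBIC),alpha=1.4)
c=cv2.convertScaleAbs(cv2.resize(s[185:245,285:365],None,fx=5,fy=5,interpolation=cv2.INTER_CUBIC),alpha=1.4)
d=cv2.convertScaleAbs(cv2.resize(s[200:272,410:470],None,fx=4.16,fy=4.16,interpolation=cv2.INTER_CUBIC),alpha=1.4)[:300]
d=cv2.copyMakeBorder(d,0,300-d.shape[0],0,400-d.shape[1],cv2.BORDER_CONSTANT)
cv2.imwrite("pics/crop0.png",np.vstack([np.hstack([a,b]),np.hstack([c,d])]))
E
```

```text
(no output)
```

View pics/crop0.png

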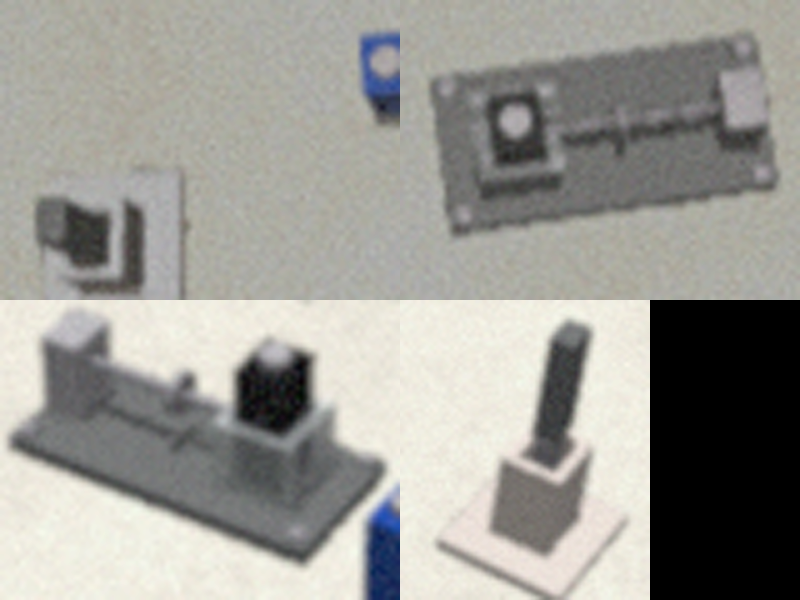

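The crops confirm it: the black cartridge with a light cap sits in the clear socket (top 298,205), the collar is near (319,206), and the fork stands in its holder at (190,225). Next are coarse poses from the top view, then a closer look with the wrist camera.

```bash
cat > h.py <<'E'
import numpy as np,cv2
from scipy.spatial.transform import Rotation as R
def ray(s,p,z):
    K=s["intrinsics"];E=s["extrinsics"]
    d=E[:3,:3]@np.linalg.inv(K)@np.array([p[0],p[1],1.]);o=E[:3,3]
    return (o+d*(z-o[2])/d[2])
def proj(s,P):
    E=s["extrinsics"];c=E[:3,:3].T@(np.array(P,float)-E[:3,3]);u=s["intrinsics"]@c
    return u[:2]/u[2]
def tri(obs):
    A=np.zeros((3,3));b=np.zeros(3)
    for s,p in obs:
        E=s["extrinsics"];d=E[:3,:3]@np.linalg.inv(s["intrinsics"])@np.array([p[0],p[1],1.]);d/=np.linalg.norm(d)
        M=np.eye(3)-np.outer(d,d);A+=M;b+=M@E[:3,3]
    return np.linalg.solve(A,b)
def shift(target,yaw=None):
    """normalised tool shift from the measured pose, tool pointing down"""
    from bench import r
    s=r.sense();Rm=R.from_euler('xyz',s["tcp_rot"],degrees=True)
    return s,Rm.inv().apply(np.array(target)-s["tool_pos"])/250
def load(n): return dict(np.load(f"pics/{n}.npz"))
def snap(n,name):
    from bench import r
    s=r.snapshot(n);cv2.imwrite(f"pics/{name}.png",s["pixels"][:,:,::-1]);np.savez(f"pics/{name}.npz",**s);return s
E
python3 - <<'E'
from h import *
t=load("top0")
for n,c,z in [("plate",[(281.4,195.4),(345.4,187.2),(350.4,217),(286,227)],10)]:
    P=np.array([ray(t,p,z) for p in c]);print(P.round(1).tolist(),np.linalg.norm(np.diff(P,axis=0),axis=1).round(1))
print("cart cap",ray(t,((516-400)/5+275,120/5+180),82).round(1))
# holder plate corners
c=[(188,214.2),(216.5,214),(216.7,246),(188,246)]
P=np.array([ray(t,p,8) for p in c]);print(P.round(1).tolist(),np.linalg.norm(np.diff(P,axis=0),axis=1).round(1))
c=[(393,206),(430,206),(431,250),(393,250)]
P=np.array([ray(t,p,20) for p in c]);print(P.round(1).tolist(),P.mean(0))
print("handle top",ray(t,(52/5+180,222/5+180),133).round(1))
for n,p in dict(bottle=(245,130),beaker=(378,142),vial=(271,268),flask=(438,143),dish=(183,160),dec=(258,191)).items(): print(n,ray(t,p,50).round(0))
s=load("wrist0");from bench import r
q=r.sense();Rm=R.from_euler('xyz',q["tcp_rot"],degrees=True)
print("cam in tool",Rm.inv().apply(s["extrinsics"][:3,3]-q["tool_pos"]),(Rm.inv().as_matrix()@s["extrinsics"][:3,:3]).round(3).tolist())
E
```

```text
[[573.8, 74.8, 10.0], [592.9, -89.5, 10.0], [515.5, -100.1, 10.0], [492.4, 63.6, 10.0]] [165.4  78.1 165.2]
cart cap [539.1  30.6  82. ]
[[529.0, 311.6, 8.0], [528.5, 239.6, 8.0], [447.4, 237.6, 8.0], [448.5, 309.2, 8.0]] [72.  81.1 71.7]
[[540.7, -208.0, 20.0], [539.3, -302.1, 20.0], [428.2, -298.2, 20.0], [429.7, -203.1, 20.0]] [ 484.45500059 -252.84634304   20.        ]
handle top [487.5 273.3 133. ]
bottle [736. 164.  50.]
beaker [ 700. -172.   50.]
vial [389.  98.  50.]
flask [ 696. -324.   50.]
dish [660. 317.  50.]
dec [578. 130.  50.]
cam in tool [  81.48445001   -1.02176057 -143.03755929] [[-0.0, -0.947, -0.32], [1.0, 0.0, -0.001], [0.002, -0.32, 0.947]]
```

```bash
python3 - <<'E'
from h import *
s,d=shift([440,274,230]);print(d.round(4),s["tcp_rot"])
E
```

```text
[-1.283  -0.7693  0.0028] [-1.79912107e+02 -7.18781736e-03  1.60132614e+02]
```

```bash
python3 -m jog '[[-0.64,-0.385,0,0,0,-0.1104],[-0.64,-0.385,0,0,0,-0.1104],[-0.64,-0.385,0,0,0,-0.1104],[-0.64,-0.385,0,0,0,-0.1104]]' 1 && python3 -m jog '[[-0.47,-0.58,0,0,0,0],[-0.47,-0.58,0,0,0,0],[-0.47,-0.58,0,0,0,0],[-0.47,-0.58,0,0,0,0],[-0.47,-0.58,0,0,0,0]]'
python3 - <<'E'
from h import *
snap("wrist","w1")
E
```

```text
time: 0.55
tool_pos: [322.6, 417.4, 230.9]
tcp_rot: [-180.0, -0.0, -179.9]
ft_force: [-0.5, -0.6, 0.2]
finger_gap: 85.5
time: 1.05
tool_pos: [441.5, 270.7, 231.0]
tcp_rot: [-179.9, 0.0, 179.7]
ft_force: [-0.7, 1.1, -1.1]
finger_gap: 85.2
```

View pics/w1.png

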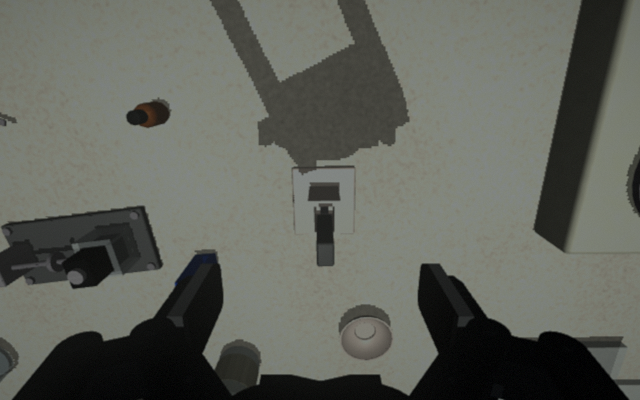

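The wrist view shows the fork handle between the fingers at (325,245), its top edge at about row 265, and the holder plate spanning columns 292-355. The stand is at lower left. I'll enlarge to read the corners.

```bash
python3 - <<'E'
import cv2,numpy as np
t=cv2.imread("pics/w1.png")
a=cv2.convertScaleAbs(cv2.resize(t[155:275,280:370],None,fx=5,fy=5,interpolation=cv2.INTER_CUBIC),alpha=1.8)
cv2.imwrite("pics/crop1.png",a)
E
```

```text
(no output)
```

View pics/crop1.png

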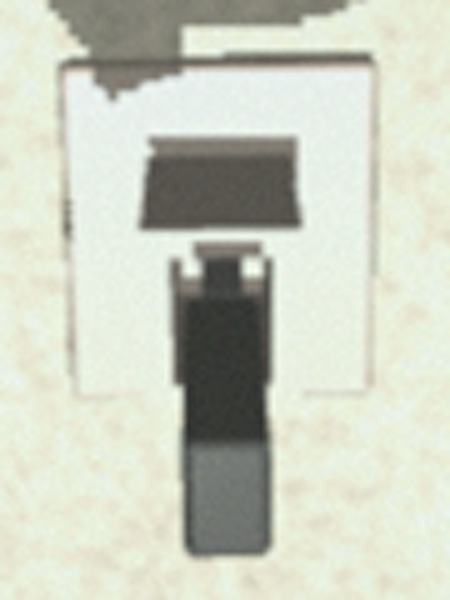

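```bash
python3 - <<'E'
from h import *
s=load("w1")
f=lambda x,y:(280+(x-.0)/5-.4,155+y/5-.4)
for c,z in [([(184,443),(271,443),(271,555),(184,555)],133),([(62,66),(375,62),(372,392),(76,392)],8)]:
    P=np.array([ray(s,f(*p),z) for p in c]);print(P.round(1).tolist(),P.mean(0).round(1),np.linalg.norm(np.diff(P,axis=0),axis=1).round(1))
print(proj(load("scene0"),[488,274,133]),proj(load("top0"),[488,274,133]))
q,d=shift([488,274,84]);print(q["tool_pos"],d.round(4))
E
```

```text
[[479.1, 266.0, 133.0], [479.2, 279.5, 133.0], [498.9, 279.7, 133.0], [498.9, 265.8, 133.0]] [489.  272.7 133. ] [13.5 19.7 13.8]
[[449.7, 237.9, 8.0], [449.1, 306.4, 8.0], [528.1, 307.8, 8.0], [527.9, 238.7, 8.0]] [488.7 272.7   8. ] [68.5 79.1 69.1]
[451.19245855 207.49200742] [190.0931675  224.17573849]
[440.21391188 272.51083602 230.95778545] [-0.1914  0.007   0.5877]
```

```bash
python3 -m jog '[[-0.195,0.001,0.2,0,0,0],[-0.195,0.001,0.35,0,0,0],[-0.195,0.001,0.45,0,0,0],[-0.195,0.001,0.55,0,0,0],[-0.195,0.001,0.588,0,0,0],[-0.195,0.001,0.588,0,0,0],[-0.195,0.001,0.588,0,0,0]]' 1 
python3 - <<'E'
from h import *
snap("wrist","w2")
E
```

```text
time: 1.8
tool_pos: [488.3, 275.5, 85.7]
tcp_rot: [180.0, 0.1, -180.0]
ft_force: [0.1, -0.5, 0.2]
finger_gap: 85.4
```

View pics/w2.png

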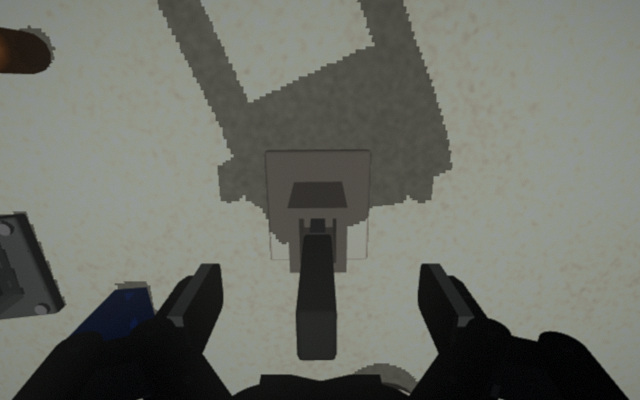

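```bash
python3 - <<'E'
from h import *
from bench import r
for i in range(4):
    q=r.sense();print(q["time"],q["tool_pos"].round(2),q["tcp_rot"].round(2),q["ft_force"].round(2)); s=r.snapshot("wrist")
# handle top centre in this view: cols 297-337?, far edge row 358
for p in [(297.5,358),(335.5,358)]: print(ray(s,p,133))
print(s["extrinsics"][:3,3])
E
```

```text
1.85 [488.85 275.6   86.27] [ 1.7993e+02  1.5000e-01 -1.7996e+02] [0.61 0.39 0.84]
1.9 [489.08 275.56  86.46] [ 179.92    0.18 -179.98] [ 0.6  -0.43  0.3 ]
1.95 [489.12 275.44  86.4 ] [ 179.92    0.18 -179.98] [-0.3  -0.57  0.34]
2.0 [488.97 275.27  86.13] [ 1.7993e+02  1.6000e-01 -1.7999e+02] [ 0.09 -0.46 -0.14]
[499.36190305 265.92282695 133.        ]
[499.35524228 279.30179402 133.        ]
[406.69416247 273.86782826 229.04217815]
```

```bash
python3 -m jog '[[0,-0.0095,0.008,0,0,0],[0,-0.0095,0.008,0,0,0],[0,-0.0095,0.008,0,0,0],[0,-0.0095,0.008,0,0,0]]' 1 && python3 -m jog '[[0,0,0,0,0,0],[0,0,0,0,0,0],[0,0,0,0,0,0],[0,0,0,0,0,0],[0,0,0,0,0,0],[0,0,0,0,0,0],[0,0,0,0,0,0],[0,0,0,0,0,0]]' 0 100
```

```text
time: 2.45
tool_pos: [487.9, 272.2, 82.3]
tcp_rot: [-180.0, -0.0, 180.0]
ft_force: [-0.2, 0.4, 0.9]
finger_gap: 85.6
time: 3.25
tool_pos: [488.0, 272.2, 82.4]
tcp_rot: [-180.0, 0.0, -180.0]
ft_force: [-0.5, 0.2, 1.5]
finger_gap: 13.3
```

```bash
python3 -m jog '[[0,0,-0.1,0,0,0],[0,0,-0.25,0,0,0],[0,0,-0.44,0,0,0],[0,0,-0.44,0,0,0],[0,0,-0.44,0,0,0]]'  && python3 -m jog '[[-0.16,-0.42,0,0,0,-0.041],[-0.16,-0.84,0,0,0,-0.041],[-0.16,-0.84,0,0,0,-0.041],[-0.16,-0.84,0,0,0,-0.041],[-0.16,-0.84,0,0,0,-0.041],[-0.16,-0.84,0,0,0,-0.041],[-0.16,-0.84,0,0,0,-0.041]]'
python3 - <<'E'
from h import *
snap("wrist","w3");snap("scene","s3")
E
```

```text
time: 3.75
tool_pos: [488.9, 272.8, 193.9]
tcp_rot: [179.9, 0.2, -180.0]
ft_force: [0.1, -0.0, -1.5]
finger_gap: 13.0
time: 4.45
tool_pos: [527.1, 62.8, 190.8]
tcp_rot: [179.9, -0.1, -172.7]
ft_force: [-0.1, -0.2, -0.5]
finger_gap: 12.8
```

View pics/w3.png

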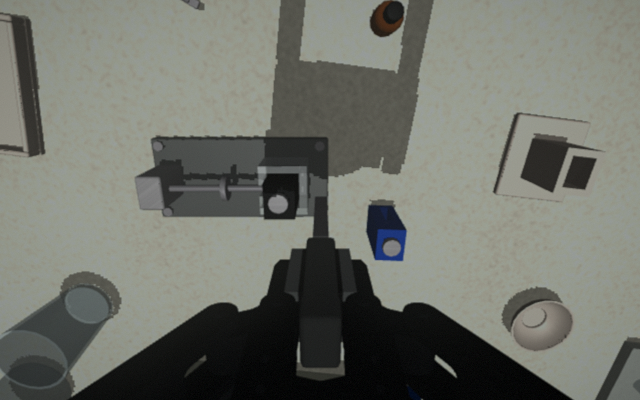

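View pics/s3.png

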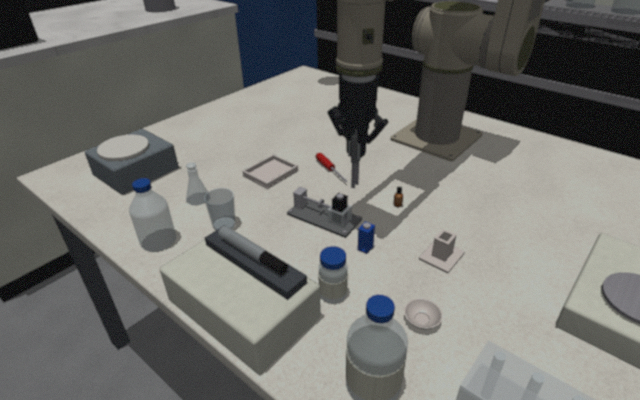

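The fork is held clear of its holder. In the wrist view the stand is at lower left: the bar on row 188 (columns 168-262), the collar near (224,188), the housing top near (148,190) and the cartridge cap at (278,204). I'll enlarge for corners.

```bash
python3 - <<'E'
import cv2,numpy as np
t=cv2.imread("pics/w3.png")
a=cv2.convertScaleAbs(cv2.resize(t[128:228,130:340],None,fx=3.8,fy=3.8,interpolation=cv2.INTER_CUBIC),alpha=2)
cv2.imwrite("pics/crop3.png",a)
E
```

```text
(no output)
```

View pics/crop3.png

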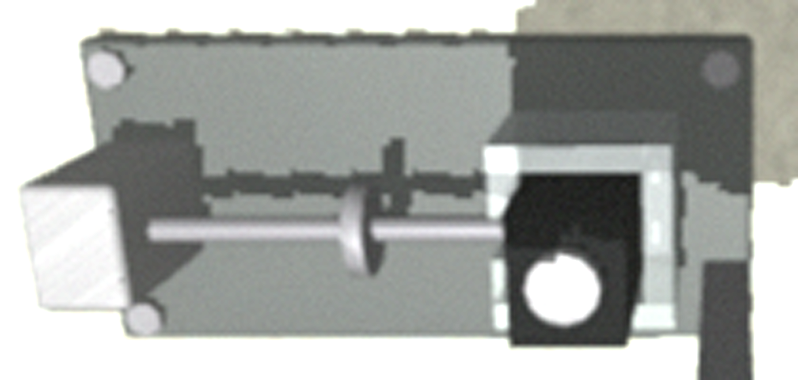

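```bash
python3 - <<'E'
from h import *
s=load("w3")
f=lambda x,y:(130+x/3.8-.37,128+y/3.8-.37)
P=lambda l,z:np.array([ray(s,f(*p),z) for p in l])
a=P([(82,40),(750,40),(128,335)],10);print("plate",a.round(1).tolist(),np.linalg.norm(a[1]-a[0]))
b=P([(150,231),(340,231),(372,231),(500,231)],39.5);print("bar",b.round(1).tolist(),np.degrees(np.arctan2(*(b[0]-b[3])[:2]))-180)
h=P([(24,186),(118,186),(128,306),(42,306)],56);print("housing",h.round(1).tolist(),h.mean(0).round(1))
c=P([(562,290)],82)[0];print("cap",c)
so=P([(485,145),(672,145),(676,328)],48);print("socket",so.round(1).tolist())
a=b[0]-b[3];u=a/np.linalg.norm(a);th=np.arctan2(u[0],-u[1]);print("yaw",np.degrees(th))
print("along from cap to housing",(h.mean(0)-c)@u,"collar",(b[2]-c)@u, "bar x off cap",np.cross(u[:2],(b[0]-c)[:2]),"housing off",np.cross(u[:2],(h.mean(0)-c)[:2]))
e=P([(82,40),(750,40)],10);print("plate ends along",[(x-c)@u for x in e],[np.cross(u[:2],(x-c)[:2]) for x in e])
w=P([(485,145)],48)[0];print("socket face along",(w-c)@u)
E
```

```text
plate [[516.4, -100.7, 10.0], [495.3, 63.6, 10.0], [594.4, -90.7, 10.0]] 165.71142190407934
bar [[553.6, -72.2, 39.5], [547.8, -27.6, 39.5], [546.9, -20.1, 39.5], [543.0, 9.9, 39.5]] -7.347378330036548
housing [[540.6, -92.8, 56.0], [538.0, -72.2, 56.0], [566.2, -70.5, 56.0], [568.7, -89.9, 56.0]] [553.4 -81.3  56. ]
cap [540.07685502  29.38364932  82.        ]
socket [[520.5, 6.3, 48.0], [515.1, 47.9, 48.0], [558.8, 53.9, 48.0]]
yaw 7.3473783300365625
along from cap to housing 111.50281535838154 collar 49.962777252221784 bar x off cap 0.40465970188463096 housing off -0.9412931876709916
plate ends along [np.float64(126.0030709452771), np.float64(-39.7083503216037)] [array(-40.0762399), array(-40.06170779)]
socket face along 20.43109249883736<stdin>:11: DeprecationWarning: Arrays of 2-dimensional vectors are deprecated. Use arrays of 3-dimensional vectors instead. (deprecated in NumPy 2.0)
<stdin>:12: DeprecationWarning: Arrays of 2-dimensional vectors are deprecated. Use arrays of 3-dimensional vectors instead. (deprecated in NumPy 2.0)
```

```bash
python3 - <<'E'
from h import *
for z in (130,102.4):
    q,d=shift([543.6,-4.5,z]);print(q["tool_pos"],q["tcp_rot"],d.round(4))
E
```

```text
[527.36549139  63.63617397 191.45814291] [ 1.79962434e+02 -7.89111921e-02 -1.72540601e+02] [-0.0293 -0.2788  0.2456]
[527.36549139  63.63617397 191.45814291] [ 1.79962434e+02 -7.89111921e-02 -1.72540601e+02] [-0.0295 -0.2789  0.356 ]
```

```bash
python3 -m jog '[[-0.029,-0.279,0,0,0,0],[-0.029,-0.279,0,0,0,0],[-0.029,-0.279,0.12,0,0,0],[-0.029,-0.279,0.24,0,0,0],[-0.029,-0.279,0.24,0,0,0],[-0.029,-0.279,0.24,0,0,0],[-0.029,-0.279,0.24,0,0,0]]'
python3 - <<'E'
from h import *
s=snap("wrist","w4");c=snap("scene","s4")
a=cv2.convertScaleAbs(cv2.resize(s["pixels"][120:320,200:440,::-1],None,fx=3,fy=3,interpolation=cv2.INTER_CUBIC),alpha=2)
cv2.imwrite("pics/crop4.png",a)
u,v=proj(c,[544,-4,45]).astype(int);print(u,v)
a=cv2.convertScaleAbs(cv2.resize(c["pixels"][v-40:v+35,u-50:u+50,::-1],None,fx=7,fy=7,interpolation=cv2.INTER_CUBIC),alpha=1.3)
cv2.imwrite("pics/crop4s.png",a)
from bench import r;q=r.sense();print(q["tool_pos"],q["tcp_rot"],q["ft_force"])
E
```

```text
time: 5.25
tool_pos: [545.2, -5.2, 134.2]
tcp_rot: [-180.0, 0.1, -172.5]
ft_force: [-0.0, -0.3, -0.2]
finger_gap: 12.5
326 204
[545.43777829  -5.58698898 134.42941164] [-179.95915356    0.18446931 -172.57084015] [-0.38276439  0.04549941 -0.96433342]
```

View pics/crop4.png

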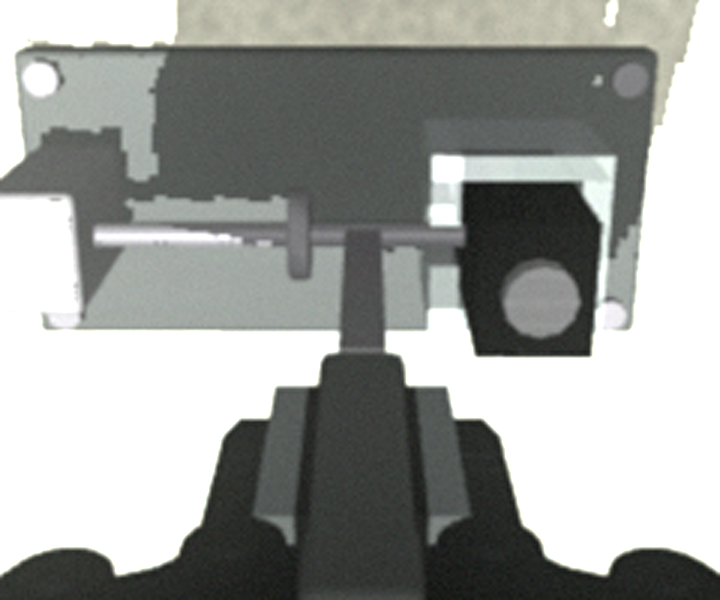

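View pics/crop4s.png

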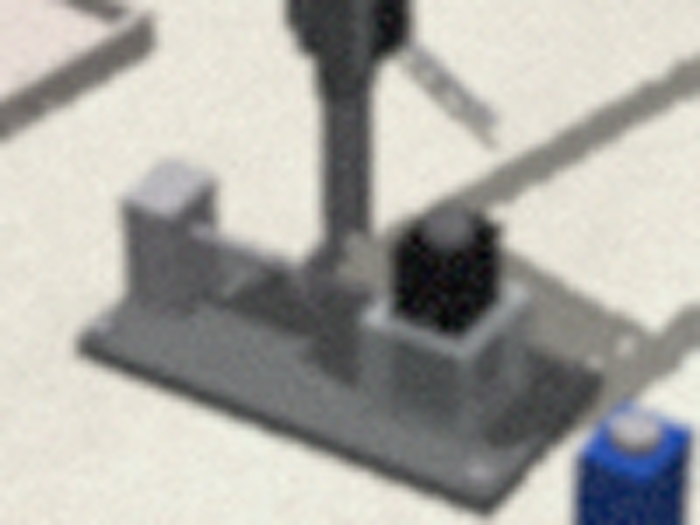

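```bash
python3 - <<'E'
from h import *
s=load("w4")
th=np.radians(7.35);ex=np.array([np.cos(th),np.sin(th)]);ey=np.array([-np.sin(th),np.cos(th)])
f=lambda x,y:(200+x/3-.33,120+y/3-.33)
from bench import r;q=r.sense()
zt=q["tool_pos"][2]-82.4+8;print("tip z",zt)
for p in [(344,230),(381,230)]:print("tip",ray(s,f(*p),zt).round(1))
t=np.mean([ray(s,f(*p),zt) for p in [(344,230),(381,230)]],0)[:2]+10.5*ex
# compare with handle/blade step (row 352) at tip+62
print("fork centre",t.round(1),"tool",q["tool_pos"])
b=[ray(s,f(*p),39.5) for p in [(95,236),(290,236),(310,236),(462,236)]];print(np.round(b,1).tolist())
cap=ray(s,f(541,299),82);print("cap",cap)
o=cap[:2]
print("fork in stand",(t-o)@ex,(t-o)@ey); print([((x[:2]-o)@ex,(x[:2]-o)@ey) for x in b])
sk=ray(s,f(431,155),48);print("socket corner",(sk[:2]-o)@ex,(sk[:2]-o)@ey)
E
```

```text
tip z 60.02941164393212
tip [537.1 -11.8  60. ]
tip [536.   -3.6  60. ]
fork centre [547.   -6.4] tool [545.43777829  -5.58698898 134.42941164]
[[553.5, -71.4, 39.5], [547.3, -24.2, 39.5], [546.7, -19.3, 39.5], [541.8, 17.5, 39.5]]
cap [539.20914875  29.53094282  82.        ]
fork in stand 3.1167441518536507 -36.58296003882233
[(np.float64(1.2838284234159567), np.float64(-101.94926831863037)), (np.float64(1.159543095356752), np.float64(-54.28885043150297)), (np.float64(1.146801627545896), np.float64(-49.40280563569942)), (np.float64(1.050001376884328), np.float64(-12.282250296174919))]
socket corner -21.509709426375707 -20.916483343039708
```

```bash
python3 -m jog '[[0.007,0,0,0,0,0],[0.007,0,0.02,0,0,0],[0.007,0,0.04,0,0,0],[0.007,0,0.05,0,0,0],[0.007,0,0.05,0,0,0],[0.007,0,0.05,0,0,0]]'
python3 - <<'E'
from h import *
s=snap("wrist","w5")
a=cv2.convertScaleAbs(cv2.resize(s["pixels"][120:320,200:440,::-1],None,fx=3,fy=3,interpolation=cv2.INTER_CUBIC),alpha=2)
cv2.imwrite("pics/crop5.png",a)
from bench import r;q=r.sense();print(q["tool_pos"],q["tcp_rot"],q["ft_force"])
E
```

```text
time: 5.95
tool_pos: [542.2, -6.2, 119.6]
tcp_rot: [180.0, -0.0, -172.6]
ft_force: [0.5, 0.3, -0.3]
finger_gap: 12.9
[542.35339229  -6.21908213 119.78455296] [ 1.79998448e+02 -6.50703171e-03 -1.72621210e+02] [-0.2949922  -0.07839974 -2.31170261]
```

View pics/crop5.png

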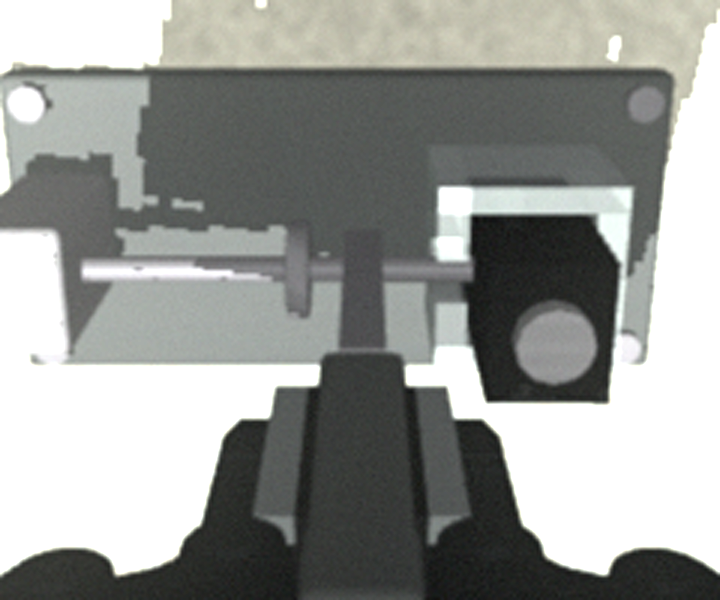

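```bash
cat >> h.py <<'E'
def rel(name,tipx,tipy,bars,cap,corner):
    from bench import r
    s=load(name);th=np.radians(7.35);ex=np.array([np.cos(th),np.sin(th)]);ey=np.array([-np.sin(th),np.cos(th)])
    f=lambda x,y:(200+x/3-.33,120+y/3-.33);q=r.sense();zt=q["tool_pos"][2]-74.4
    t=ray(s,f(tipx,tipy),zt)[:2]+10.5*ex
    b=ray(s,f(*bars),39.5)[:2];c=ray(s,f(*cap),82)[:2];k=ray(s,f(*corner),48)[:2]
    print("tool",q["tool_pos"].round(1),"fork",t.round(1),"tip z",zt.round(1),"fork-bar x",((t-b)@ex).round(2),"fork y from cap",((t-c)@ey).round(1),"from socket corner",((t-k)@ey).round(1),((t-k)@ex).round(1), "bar from corner x",((b-k)@ex).round(1))
E
python3 - <<'E'
from h import *
rel("w4",362.5,230,(330,236),(541,299),(431,155))
rel("w5",363,230,(330,270),(555,346),(438,186))
from bench import r
for i in range(3): print(r.sense()["tool_pos"]);r.snapshot("wrist")
E
```

```text
tool [542.4  -6.2 119.8] fork [551.9  -5.7] tip z 45.4 fork-bar x 6.94 fork y from cap -36.6 from socket corner -15.7 29.6 bar from corner x 22.6
tool [542.4  -6.2 119.8] fork [543.7  -7.2] tip z 45.4 fork-bar x -1.26 fork y from cap -37.0 from socket corner -16.3 21.5 bar from corner x 22.7
[542.35339229  -6.21908213 119.78455296]
[542.43123437  -6.24123165 119.88543306]
[542.5224909   -6.22521127 119.9931133 ]
```

```bash
python3 -m jog '[[-0.0035,0,0,0,0,0],[-0.0035,0,0.01,0,0,0],[-0.0035,0,0.018,0,0,0],[-0.0035,0,0.026,0,0,0],[-0.0035,0,0.026,0,0,0]]'
python3 - <<'E'
from h import *
s=snap("wrist","w6")
a=cv2.convertScaleAbs(cv2.resize(s["pixels"][120:320,200:440,::-1],None,fx=3,fy=3,interpolation=cv2.INTER_CUBIC),alpha=2)
cv2.imwrite("pics/crop6.png",a)
from bench import r;q=r.sense();print(q["tool_pos"],q["tcp_rot"],q["ft_force"])
E
```

```text
time: 6.65
tool_pos: [542.9, -6.0, 112.7]
tcp_rot: [180.0, -0.0, -172.6]
ft_force: [0.6, 0.0, -1.0]
finger_gap: 13.1
[542.97994118  -6.06187961 112.94920801] [ 1.79992552e+02 -3.32862854e-02 -1.72617592e+02] [-0.23705153  0.50581924 -1.32565621]
```

View pics/crop6.png

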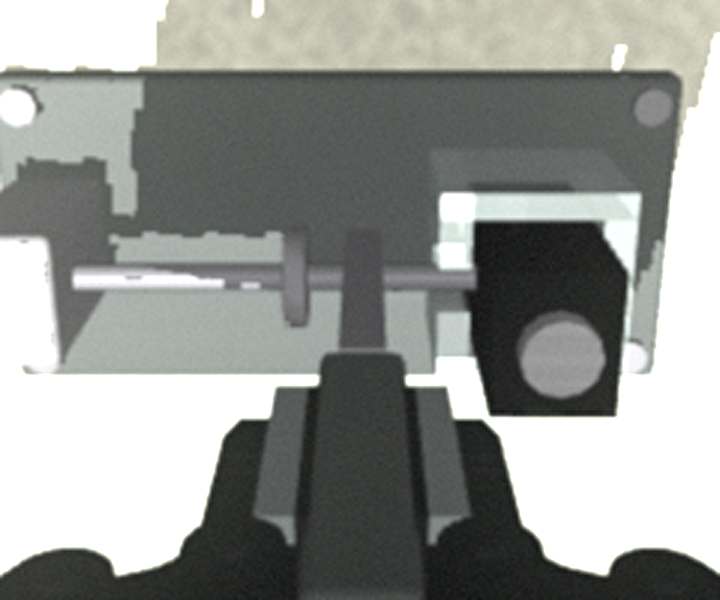

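The tip is now about 4 mm below the bar's top with no contact force, so the prongs straddle it. I'll continue down.

```bash
python3 -m jog '[[0,0,0.01,0,0,0],[0,0,0.02,0,0,0],[0,0,0.03,0,0,0],[0,0,0.04,0,0,0],[0,0,0.04,0,0,0]]'
python3 - <<'E'
from h import *
s=snap("wrist","w7");c=snap("scene","s7")
a=cv2.convertScaleAbs(cv2.resize(s["pixels"][120:320,200:440,::-1],None,fx=2,fy=2,interpolation=cv2.INTER_CUBIC),alpha=2)
u,v=326,204
b=cv2.convertScaleAbs(cv2.resize(c["pixels"][v-40:v+40,u-32:u+32,::-1],None,fx=5,fy=5,interpolation=cv2.INTER_CUBIC),alpha=1.3)
cv2.imwrite("pics/crop7.png",np.hstack([a,b]))
from bench import r;q=r.sense();print(q["tool_pos"],q["tcp_rot"],q["ft_force"],q["wrist_torque"])
E
```

```text
time: 7.2
tool_pos: [542.8, -6.0, 102.7]
tcp_rot: [180.0, -0.1, -172.6]
ft_force: [0.2, -0.1, -0.8]
finger_gap: 12.9
[543.13299728  -6.0854169  103.16419522] [ 1.79998435e+02 -1.44377578e-02 -1.72618601e+02] [ 0.56084757 -0.55454072 -1.37700614] [-0.02080295  0.00694598  0.06632411]
```

View pics/crop7.png

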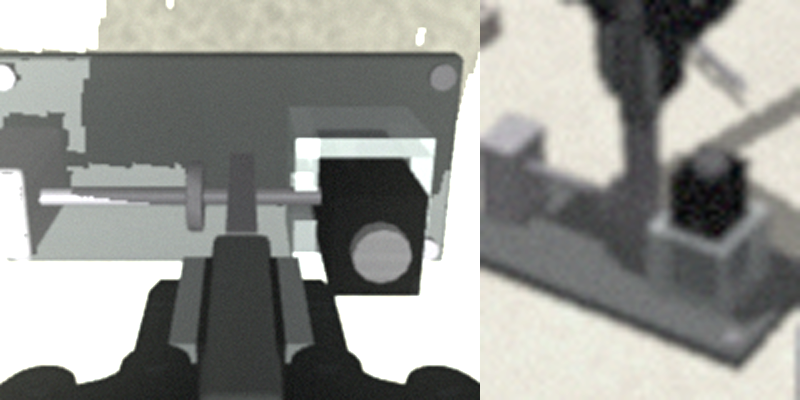

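```bash
python3 -m jog '[[0,-0.008,0,0,0,0],[0,-0.016,0,0,0,0],[0,-0.024,0,0,0,0],[0,-0.024,0,0,0,0]]'; python3 -m jog '[[0,-0.004,0,0,0,0],[0,-0.008,0,0,0,0],[0,-0.008,0,0,0,0]]';python3 -m jog '[[0,-0.004,0,0,0,0],[0,-0.008,0,0,0,0],[0,-0.008,0,0,0,0]]'
```

```text
time: 7.7
tool_pos: [544.1, -12.4, 103.4]
tcp_rot: [-180.0, 0.0, -172.6]
ft_force: [-0.2, -0.1, -0.9]
finger_gap: 12.5
time: 8.0
tool_pos: [544.3, -14.1, 103.3]
tcp_rot: [-180.0, 0.0, -172.6]
ft_force: [0.6, 0.1, -0.8]
finger_gap: 12.9
time: 8.3
tool_pos: [544.5, -15.6, 103.3]
tcp_rot: [180.0, 0.0, -172.6]
ft_force: [-0.6, 3.3, -0.7]
finger_gap: 12.9
```

Contact shows as 3.3 N, with the collar face about where I measured it. I'll push on in 1 mm steps.

```bash
python3 -m jog '[[0,-0.004,0,0,0,0],[0,-0.008,0,0,0,0],[0,-0.008,0,0,0,0]]';python3 -m jog '[[0,-0.004,0,0,0,0],[0,-0.008,0,0,0,0],[0,-0.008,0,0,0,0]]'
python3 - <<'E'
from h import *
s=snap("wrist","w8")
a=cv2.convertScaleAbs(cv2.resize(s["pixels"][120:320,200:440,::-1],None,fx=2,fy=2,interpolation=cv2.INTER_CUBIC),alpha=2)
cv2.imwrite("pics/crop8.png",a)
E
```

```text
time: 8.6
tool_pos: [544.8, -17.9, 103.3]
tcp_rot: [180.0, -0.0, -172.6]
ft_force: [0.1, 4.0, 0.5]
finger_gap: 12.9
time: 8.9
tool_pos: [545.0, -20.1, 103.3]
tcp_rot: [-180.0, -0.0, -172.6]
ft_force: [-0.6, 3.0, -0.7]
finger_gap: 12.8
```

View pics/crop8.png

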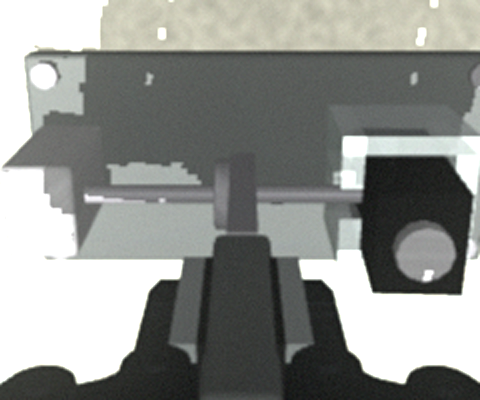

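The fork bears on the collar at (232,195) and the bar is moving. The cartridge is still down.

```bash
python3 -m jog '[[0,-0.004,0,0,0,0],[0,-0.006,0,0,0,0],[0,-0.006,0,0,0,0]]';python3 -m jog '[[0,-0.004,0,0,0,0],[0,-0.004,0,0,0,0],[0,-0.004,0,0,0,0]]'
python3 - <<'E'
from h import *
s=snap("wrist","w9")
a=cv2.convertScaleAbs(cv2.resize(s["pixels"][120:320,200:440,::-1],None,fx=2,fy=2,interpolation=cv2.INTER_CUBIC),alpha=2)
cv2.imwrite("pics/crop9.png",a)
E
```

```text
time: 9.25
tool_pos: [545.2, -21.5, 103.2]
tcp_rot: [-180.0, -0.0, -172.6]
ft_force: [0.3, 4.6, -0.8]
finger_gap: 12.8
time: 9.55
tool_pos: [545.4, -22.5, 103.3]
tcp_rot: [-180.0, 0.0, -172.6]
ft_force: [-0.9, 4.5, 0.1]
finger_gap: 12.9
```

View pics/crop9.png

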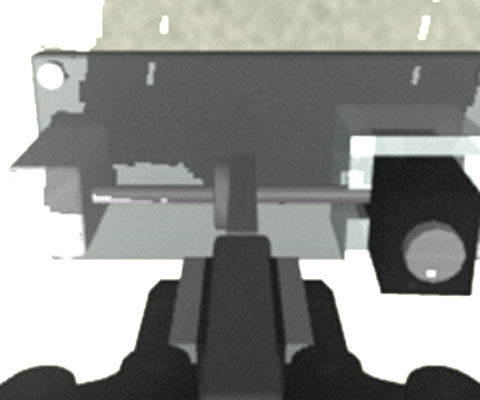

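Not up yet, at about 7 mm of travel and 4.5 N. I'll continue in 0.75-1 mm steps.

```bash
python3 -m jog '[[0,-0.003,0,0,0,0],[0,-0.004,0,0,0,0],[0,-0.004,0,0,0,0]]'; python3 - <<'E'
from h import *
snap("wrist","w10")
E
python3 -m jog '[[0,-0.002,0,0,0,0],[0,-0.003,0,0,0,0],[0,-0.003,0,0,0,0]]'
python3 - <<'E'
from h import *
s=snap("wrist","w11")
c=[cv2.convertScaleAbs(cv2.resize(load(n)["pixels"][130:300,240:440,::-1],None,fx=2,fy=2,interpolation=cv2.INTER_CUBIC),alpha=2) for n in("w10","w11")]
cv2.imwrite("pics/crop11.png",np.hstack(c))
E
```

```text
time: 9.9
tool_pos: [545.5, -23.5, 103.3]
tcp_rot: [-180.0, -0.0, -172.6]
ft_force: [-0.9, 5.1, -1.4]
finger_gap: 13.0
time: 10.25
tool_pos: [545.5, -24.2, 103.3]
tcp_rot: [180.0, -0.0, -172.6]
ft_force: [-0.9, 4.9, -1.2]
finger_gap: 12.7
```

View pics/crop11.png

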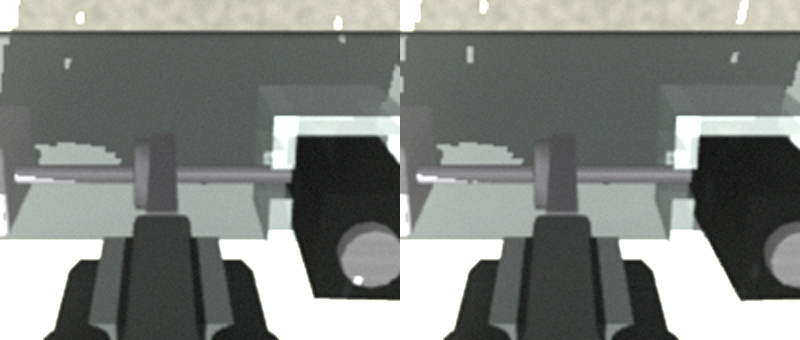

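In the second picture the cartridge top has jumped toward the camera (cap now off at the right), so it looks sprung up. I'll hold briefly and verify from the scene camera.

```bash
python3 -m jog '[[0,0,0,0,0,0],[0,0,0,0,0,0],[0,0,0,0,0,0],[0,0,0,0,0,0]]'
python3 - <<'E'
from h import *
s=snap("wrist","w12");c=snap("scene","s12");s7=load("s7")
z=lambda i:cv2.convertScaleAbs(cv2.resize(i["pixels"][170:240,290:370,::-1],None,fx=5,fy=5,interpolation=cv2.INTER_CUBIC),alpha=1.3)
cv2.imwrite("pics/crop12.png",np.hstack([z(s7),z(c)]))
cv2.imwrite("pics/crop12w.png",cv2.convertScaleAbs(s["pixels"][:,:,::-1],alpha=1.8))
E
```

```text
time: 10.7
tool_pos: [545.5, -24.2, 103.3]
tcp_rot: [-180.0, -0.0, -172.6]
ft_force: [-0.4, 4.4, -0.0]
finger_gap: 12.8
```

View pics/crop12.png

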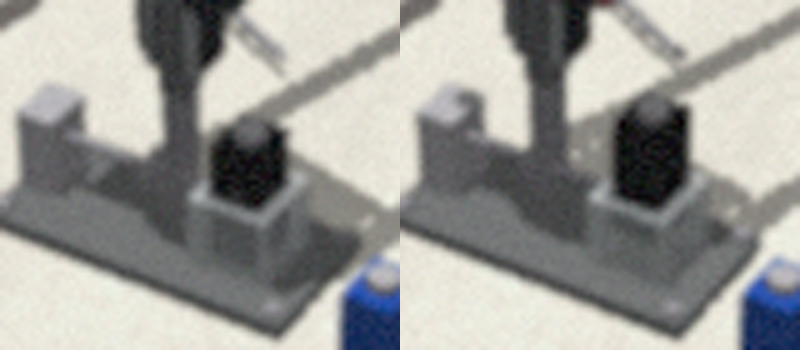

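View pics/crop12w.png

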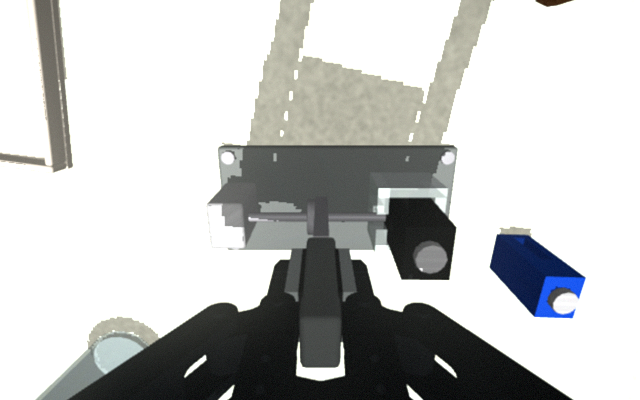

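The scene crop shows the cartridge clearly higher than before (right versus left), so it is freed. I'll back off slowly, lift out and return to the holder.

```bash
python3 -m jog '[[0,0.012,0,0,0,0],[0,0.024,0,0,0,0],[0,0.036,0,0,0,0],[0,0.048,0,0,0,0],[0,0.056,0,0,0,0],[0,0.064,0,0,0,0],[0,0.07,0,0,0,0],[0,0.07,0,0,0,0]]'; python3 -m jog '[[0,0,-0.03,0,0,0],[0,0,-0.08,0,0,0],[0,0,-0.2,0,0,0],[0,0,-0.4,0,0,0],[0,0,-0.4,0,0,0],[0,0,-0.4,0,0,0],[0,0,-0.4,0,0,0]]'
python3 - <<'E'
from h import *
q,d=shift([488.5,272.5,190]);print(q["tool_pos"],q["tcp_rot"],d.round(4))
E
```

```text
time: 11.6
tool_pos: [543.3, -6.7, 103.3]
tcp_rot: [-180.0, 0.0, -172.6]
ft_force: [0.7, -0.2, -2.3]
finger_gap: 12.6
time: 12.3
tool_pos: [543.1, -6.9, 203.2]
tcp_rot: [180.0, -0.0, -172.6]
ft_force: [-0.1, -0.1, -1.3]
finger_gap: 12.9
[543.0551469   -6.86832675 203.19500536] [ 1.79997139e+02 -1.68248252e-02 -1.72623630e+02] [0.0729 1.1362 0.0529]
```

```bash
python3 -m jog '[[0.06,0.95,0,0,0,0.041],[0.06,0.95,0,0,0,0.041],[0.06,0.95,0,0,0,0.041],[0.06,0.95,0,0,0,0.041],[0.06,0.95,0,0,0,0.041],[0.06,0.95,0,0,0,0.041],[0.06,0.95,0,0,0,0.041]]'; 
python3 - <<'E'
from h import *
q,d=shift([488,272.3,190]);print(q["tool_pos"],q["tcp_rot"],d.round(4))
E
```

```text
time: 13.0
tool_pos: [496.7, 227.3, 201.7]
tcp_rot: [-179.9, -0.1, -179.9]
ft_force: [-0.9, -0.2, -0.9]
finger_gap: 12.8
[496.73986309 227.26177813 201.72482338] [-1.79925690e+02 -1.49668949e-01 -1.79862293e+02] [0.0344 0.1803 0.0468]
```

```bash
python3 -m jog '[[0.034,0.18,0.0,0,0,-0.0008],[0.034,0.18,0.1,0,0,-0.0008],[0.034,0.18,0.22,0,0,-0.0008],[0.034,0.18,0.22,0,0,-0.0008],[0.034,0.18,0.22,0,0,-0.0008],[0.034,0.18,0.22,0,0,-0.0008]]'; 
python3 - <<'E'
from h import *
s=snap("wrist","w13")
cv2.imwrite("pics/crop13.png",cv2.convertScaleAbs(cv2.resize(s["pixels"][130:290,240:400,::-1],None,fx=3.5,fy=3.5,interpolation=cv2.INTER_CUBIC),alpha=1.8))
q,d=shift([488,272.3,139]);print(q["tool_pos"],q["tcp_rot"],d.round(4),q["ft_force"])
E
```

```text
time: 13.6
tool_pos: [490.5, 271.3, 149.9]
tcp_rot: [180.0, 0.1, -179.9]
ft_force: [0.3, 0.5, -1.0]
finger_gap: 13.1
[490.71991632 271.53875537 150.23458592] [ 1.79943807e+02  1.39825590e-01 -1.79917607e+02] [0.011  0.003  0.0449] [ 0.12421352  0.19491413 -0.37868768]
```

View pics/crop13.png

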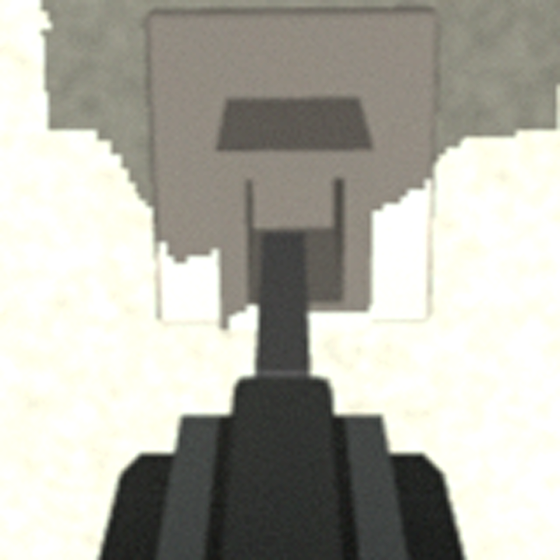

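```bash
python3 - <<'E'
from h import *
from bench import r
for i in range(3): r.snapshot("wrist")
s=load("w13");f=lambda x,y:(240+x/3.5-.36,130+y/3.5-.36)
for p in [(249,180),(340,180),(249,300),(340,300)]: print(ray(s,f(*p),58).round(1))
for p in [(148,10),(437,10),(160,320),(431,320)]: print(ray(s,f(*p),8).round(1))
q=r.sense();print(q["tool_pos"]); 
for p in [(258,232),(306,232)]: print("tip",ray(s,f(*p),q["tool_pos"][2]-74.4).round(1))
E
```

```text
[476.3 263.1  58. ]
[476.3 281.7  58. ]
[502.6 262.9  58. ]
[502.6 282.1  58. ]
[449.2 238.2   8. ]
[449.1 306.3   8. ]
[528.2 238.6   8. ]
[528.1 308.2   8. ]
[490.33766029 271.82317569 149.76469157]
tip [481.7 265.3  75.4]
tip [481.6 274.5  75.4]
```

```bash
python3 -m jog '[[0.0105,0.008,0,0,0,0],[0.0105,0.008,0.02,0,0,0],[0.0105,0.008,0.048,0,0,0],[0.0105,0.008,0.048,0,0,0],[0.0105,0.008,0.048,0,0,0]]'; 
python3 - <<'E'
from h import *
s=snap("wrist","w14")
cv2.imwrite("pics/crop14.png",cv2.convertScaleAbs(cv2.resize(s["pixels"][130:290,240:400,::-1],None,fx=3.5,fy=3.5,interpolation=cv2.INTER_CUBIC),alpha=1.8))
from bench import r;q=r.sense();print(q["tool_pos"],q["tcp_rot"],q["ft_force"])
E
```

```text
time: 14.3
tool_pos: [486.4, 273.6, 135.6]
tcp_rot: [-180.0, -0.1, -179.9]
ft_force: [0.7, 0.1, -0.9]
finger_gap: 12.7
[486.61797788 273.6786986  135.97861019] [-1.79982658e+02 -3.14331076e-02 -1.79852231e+02] [ 0.69840334  0.15602253 -0.44906619]
```

View pics/crop14.png

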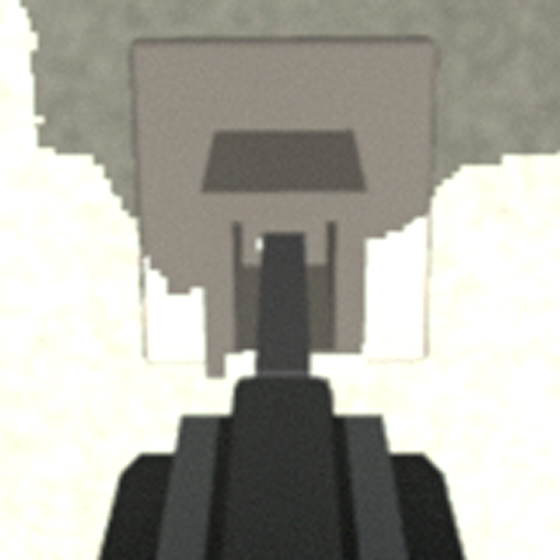

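```bash
python3 - <<'E'
from h import *
s=load("w14");f=lambda x,y:(240+x/3.5-.36,130+y/3.5-.36)
for p in [(238,222),(332,222),(238,352),(332,352)]: print(ray(s,f(*p),58).round(1))
from bench import r;q=r.sense();print(q["tool_pos"])
for p in [(258,233),(306,233)]: print("tip",ray(s,f(*p),q["tool_pos"][2]-74.4).round(1))
E
```

```text
[476.2 263.6  58. ]
[476.2 281.8  58. ]
[503.7 263.3  58. ]
[503.6 282.2  58. ]
[486.61797788 273.6786986  135.97861019]
tip [477.3 267.5  61.6]
tip [477.2 276.7  61.6]
```

```bash
python3 -m jog '[[-0.006,0.001,0,0,0,0],[-0.006,0.001,0.02,0,0,0],[-0.006,0.001,0.04,0,0,0],[-0.006,0.001,0.06,0,0,0],[-0.006,0.001,0.06,0,0,0]]'; python3 -m jog '[[0,0,0.03,0,0,0],[0,0,0.06,0,0,0],[0,0,0.09,0,0,0],[0,0,0.12,0,0,0],[0,0,0.13,0,0,0],[0,0,0.135,0,0,0],[0,0,0.135,0,0,0],[0,0,0.135,0,0,0]]'
```

```text
time: 14.85
tool_pos: [487.5, 273.7, 119.9]
tcp_rot: [-180.0, -0.1, -179.9]
ft_force: [-0.6, -0.3, 0.5]
finger_gap: 13.3
time: 15.65
tool_pos: [488.6, 274.2, 88.0]
tcp_rot: [180.0, 0.0, -179.9]
ft_force: [0.0, -0.8, -1.4]
finger_gap: 12.9
```

```bash
python3 -m jog '[[0,0,0.006,0,0,0],[0,0,0.012,0,0,0],[0,0,0.018,0,0,0],[0,0,0.018,0,0,0],[0,0,0.018,0,0,0]]'
```

```text
time: 16.15
tool_pos: [488.2, 274.0, 83.0]
tcp_rot: [-180.0, -0.0, -179.9]
ft_force: [-0.1, -0.3, -1.1]
finger_gap: 13.0
```

```bash
python3 -m jog '[[0,0,0.003,0,0,0],[0,0,0.003,0,0,0]]'; python3 -m jog '[[0,0,0,0,0,0],[0,0,0,0,0,0],[0,0,0,0,0,0],[0,0,0,0,0,0],[0,0,0,0,0,0],[0,0,0,0,0,0]]' 1; python3 -m jog '[[0,0,-0.1,0,0,0],[0,0,-0.3,0,0,0],[0,0,-0.5,0,0,0],[0,0,-0.5,0,0,0],[0,0,-0.5,0,0,0]]'
python3 - <<'E'
from h import *
s=snap("wrist","w15");c=snap("scene","s15")
a=cv2.resize(s["pixels"][:,:,::-1],None,fx=.75,fy=.75); b=cv2.resize(c["pixels"][190:280,400:490,::-1],(300,300),interpolation=cv2.INTER_CUBIC)
cv2.imwrite("pics/crop15.png",cv2.convertScaleAbs(np.hstack([a,b]),alpha=1.3))
E
```

```text
time: 16.35
tool_pos: [488.4, 274.1, 82.4]
tcp_rot: [180.0, 0.0, -179.9]
ft_force: [0.9, -0.4, 0.3]
finger_gap: 13.0
time: 16.95
tool_pos: [488.3, 274.0, 82.3]
tcp_rot: [-180.0, -0.0, -179.9]
ft_force: [0.3, 0.1, -1.0]
finger_gap: 85.6
time: 17.45
tool_pos: [489.5, 274.6, 209.5]
tcp_rot: [179.9, 0.2, -179.9]
ft_force: [0.3, -0.1, -0.4]
finger_gap: 85.5
```

View pics/crop15.png

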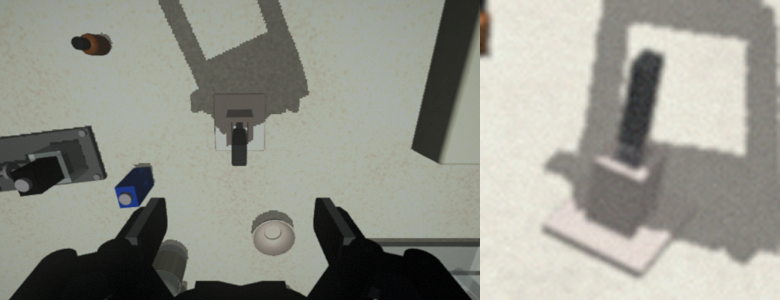

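The fork stands upright in its pocket in both views. Next is the cartridge: hover over it and measure.

```bash
python3 -m jog '[[-0.204,-0.98,0,0,0,-0.0412],[-0.204,-0.98,0,0,0,-0.0412],[-0.204,-0.98,0,0,0,-0.0412],[-0.204,-0.98,0,0,0,-0.0412],[-0.204,-0.98,0.1,0,0,-0.0412],[-0.204,-0.98,0.1,0,0,-0.0412],[-0.204,-0.98,0.1,0,0,-0.0412],[-0.204,-0.98,0.1,0,0,-0.0412]]' 0.65
python3 - <<'E'
from h import *
s=snap("wrist","w16")
cv2.imwrite("pics/crop16.png",cv2.convertScaleAbs(cv2.resize(s["pixels"][120:380,200:440,::-1],None,fx=2.2,fy=2.2,interpolation=cv2.INTER_CUBIC),alpha=1.8))
from bench import r;q=r.sense();print(q["tool_pos"],q["tcp_rot"],q["ft_force"],q["finger_gap"])
E
```

```text
time: 18.35
tool_pos: [539.2, 29.9, 181.3]
tcp_rot: [179.9, -0.1, -172.4]
ft_force: [-0.6, -0.5, 0.7]
finger_gap: 55.4
[539.54941562  30.32453247 181.92198481] [ 1.79966464e+02 -4.93722394e-02 -1.72380176e+02] [ 0.54024722 -0.03299118 -0.29459115] 55.47253797641953
```

View pics/crop16.png

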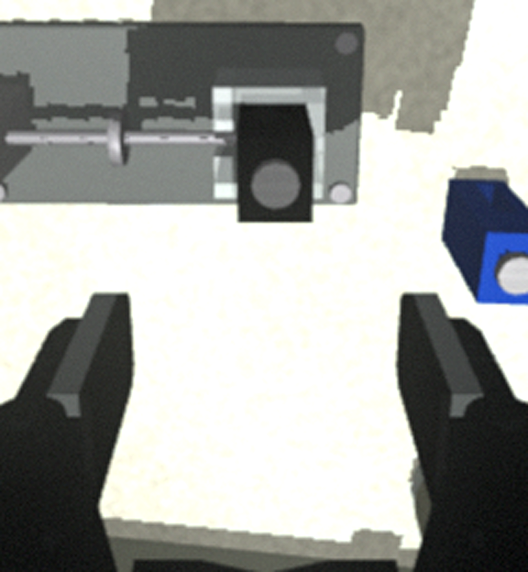

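```bash
python3 - <<'E'
from h import *
s=load("w16");f=lambda x,y:(200+x/2.2-.27,120+y/2.2-.27)
print("cap",ray(s,f(275,184),96).round(1))
a,b=ray(s,f(238,221),90),ray(s,f(312,221),90);print("far edge",a.round(1),b.round(1),np.linalg.norm(a-b))
th=np.radians(7.35);print("centre",(a+b)/2-15*np.array([np.cos(th),np.sin(th),0]))
t=snap("top","t16");print(proj(t,[540,29.4,96]))
q,d=shift([540.5,29.3,60]);print(q["tool_pos"],d.round(4))
E
```

```text
cap [538.7  31.6  96. ]
far edge [555.5  21.5  90. ] [552.2  46.1  90. ] 24.82058213602444
centre [538.97738895  31.86163564  90.        ]
[298.57057326 202.6425479 ]
[539.83858428  30.53088907 182.39772984] [-0.0019 -0.0054  0.4896]
```

```bash
python3 -m jog '[[0,0.002,0.1,0,0,0],[0,0.002,0.2,0,0,0],[0,0.002,0.3,0,0,0],[0,0.002,0.36,0,0,0],[0,0.002,0.4,0,0,0],[0,0.002,0.4,0,0,0]]' && python3 -m jog '[[0,0,0.03,0,0,0],[0,0,0.06,0,0,0],[0,0,0.085,0,0,0],[0,0,0.085,0,0,0],[0,0,0.085,0,0,0]]'
python3 - <<'E'
from h import *
s=snap("wrist","w17")
cv2.imwrite("pics/crop17.png",cv2.convertScaleAbs(s["pixels"][:,:,::-1],alpha=1.8))
E
```

```text
time: 19.05
tool_pos: [539.1, 30.3, 81.3]
tcp_rot: [180.0, -0.1, -172.4]
ft_force: [-0.3, 0.6, 1.2]
finger_gap: 55.6
time: 19.55
tool_pos: [539.8, 29.6, 61.0]
tcp_rot: [180.0, -0.0, -172.4]
ft_force: [1.1, 0.1, -0.3]
finger_gap: 55.5
```

View pics/crop17.png

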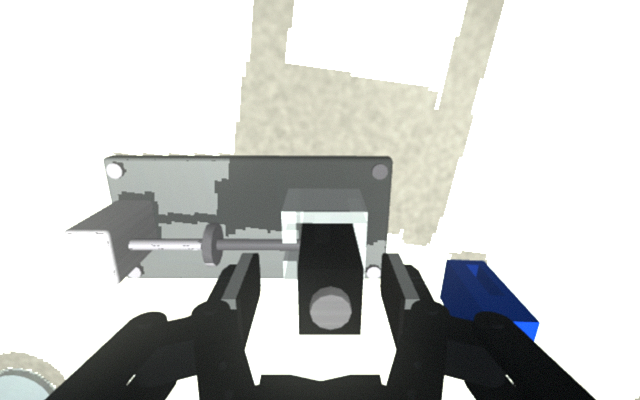

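```bash
python3 - <<'E'
from h import *
s=load("w17")
a,b=ray(s,(300,334),90),ray(s,(361,334),90);print(a,b,np.linalg.norm(a-b))
th=np.radians(7.35);print("centre",(a+b)/2-15*np.array([np.cos(th),np.sin(th),0]),"cap",ray(s,(330,309),96))
q,d=shift([539,32.3,60]);print(q["tool_pos"],q["tcp_rot"],d.round(4))
# pads centre
print((ray(s,(258,254),61)+ray(s,(382,254),61))/2)
E
```

```text
[556.10097989  22.09627808  90.        ] [552.81645737  46.62299996  90.        ] 24.74566981168309
centre [539.58197093  32.44068675  90.        ] cap [538.16316386  31.68392547  96.        ]
[540.02984827  29.58528564  61.26141072] [-1.79996817e+02  1.50966449e-02 -1.72444426e+02] [0.0027 0.0113 0.005 ]
[534.3989918   27.34922397  61.        ]
```

```bash
python3 -m jog '[[0,0.01,0.004,0,0,0],[0,0.01,0.004,0,0,0],[0,0.01,0.004,0,0,0],[0,0.01,0.004,0,0,0]]' && python3 -m jog '[[0,0,0,0,0,0],[0,0,0,0,0,0],[0,0,0,0,0,0],[0,0,0,0,0,0],[0,0,0,0,0,0],[0,0,0,0,0,0]]' 0 60
python3 - <<'E'
from h import *
s=snap("wrist","w18")
cv2.imwrite("pics/crop18.png",cv2.convertScaleAbs(s["pixels"][:,:,::-1],alpha=1.8))
E
```

```text
time: 20.0
tool_pos: [539.6, 32.2, 60.2]
tcp_rot: [-180.0, 0.0, -172.4]
ft_force: [-1.1, -0.6, 0.6]
finger_gap: 55.4
time: 20.6
tool_pos: [539.6, 32.4, 60.1]
tcp_rot: [180.0, 0.0, -172.4]
ft_force: [-0.3, 3.8, 1.5]
finger_gap: 24.0
```

View pics/crop18.png

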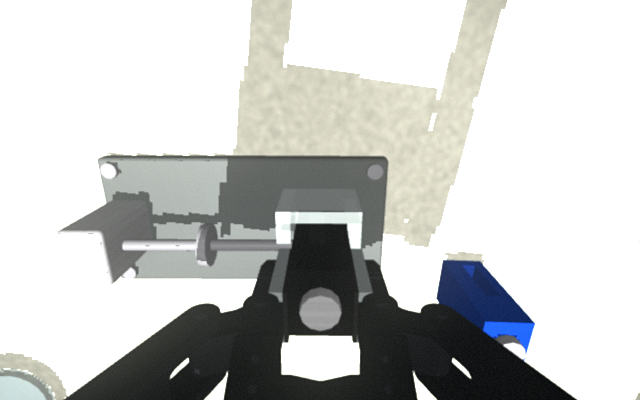

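Gripped at 24 mm (block is 25), centred. I'll lift straight up.

```bash
python3 -m jog '[[0,0,-0.03,0,0,0],[0,0,-0.08,0,0,0],[0,0,-0.14,0,0,0],[0,0,-0.25,0,0,0],[0,0,-0.4,0,0,0],[0,0,-0.4,0,0,0],[0,0,-0.4,0,0,0]]'
python3 - <<'E'
from h import *
s=snap("scene","s19");t=snap("top","t19")
a=cv2.resize(s["pixels"][100:260,220:420,::-1],(500,400),interpolation=cv2.INTER_CUBIC)
b=cv2.resize(t["pixels"][190:270,380:440,::-1],(300,400),interpolation=cv2.INTER_CUBIC)
cv2.imwrite("pics/crop19.png",cv2.convertScaleAbs(np.hstack([a,b]),alpha=1.2))
q,d=shift([484.5,-252.8,160]);print(q["tool_pos"],d.round(4))
E
```

```text
time: 21.35
tool_pos: [540.8, 31.7, 162.7]
tcp_rot: [-179.9, 0.2, -172.5]
ft_force: [-0.4, 0.4, -1.5]
finger_gap: 24.2
[538.97687312  31.93978582 159.7042562 ] [ 3.6580e-01 -1.1004e+00 -7.0000e-04]
```

View pics/crop19.png

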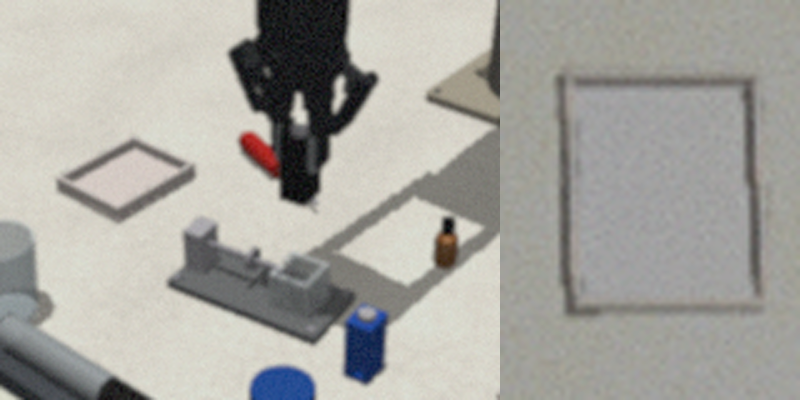

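The cartridge is out, held upright, and the socket is empty. The tray is in clear view. I'll carry it over.

```bash
python3 -m jog '[[0.366,-1,0,0,0,0],[0.366,-1,0,0,0,0],[0.366,-1,0,0,0,0],[0.366,-1,0,0,0,0],[0.366,-1,0,0,0,0],[0.366,-1,0,0,0,0],[0.366,-1,0,0,0,0],[0.366,-1,0,0,0,0]]'
python3 - <<'E'
from h import *
t=load("t19")
P=np.array([ray(t,(380+(x-500)/5,190+y/5),20) for x,y in [(562,74),(754,76),(763,309),(571,313)]]);print(P.round(1).tolist(),P.mean(0))
s=snap("wrist","w20");cv2.imwrite("pics/crop20.png",s["pixels"][:,:,::-1])
q,d=shift([484.5,-252.8,50]);print(q["tool_pos"],q["tcp_rot"],d.round(4))
E
```

```text
time: 22.25
tool_pos: [481.1, -227.1, 158.9]
tcp_rot: [179.9, -0.1, -172.5]
ft_force: [0.3, 1.4, -1.9]
finger_gap: 24.1
[[543.8, -206.6, 20.0], [541.4, -304.3, 20.0], [423.6, -301.9, 20.0], [423.2, -205.8, 20.0]] [ 482.9775215  -254.65268136   20.        ]
[ 481.44383082 -226.49517318  159.1072756 ] [ 1.79905273e+02 -7.07891108e-02 -1.72417678e+02] [ 0.0012 -0.1066  0.4363]
```

View pics/crop20.png

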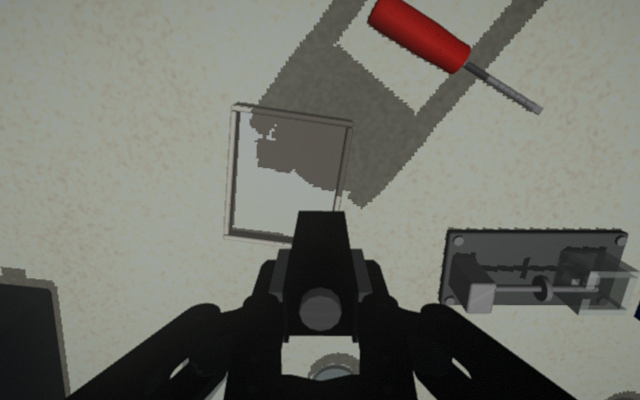

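```bash
python3 -m jog '[[0.004,-0.11,0,0,0,0],[0.004,-0.11,0.1,0,0,0],[0.004,-0.11,0.22,0,0,0],[0.004,-0.11,0.32,0,0,0],[0.004,-0.11,0.4,0,0,0],[0.004,-0.11,0.45,0,0,0],[0.004,-0.11,0.468,0,0,0],[0.004,-0.11,0.468,0,0,0],[0.004,-0.11,0.468,0,0,0]]'; python3 -m jog '[[0,0,0.004,0,0,0],[0,0,0.008,0,0,0],[0,0,0.012,0,0,0],[0,0,0.012,0,0,0]]'
```

```text
time: 23.2
tool_pos: [485.3, -255.3, 44.2]
tcp_rot: [-179.9, 0.1, -172.4]
ft_force: [-0.2, -0.2, -1.7]
finger_gap: 24.1
time: 23.6
tool_pos: [484.3, -255.2, 40.1]
tcp_rot: [-180.0, 0.0, -172.4]
ft_force: [-0.4, 0.4, -0.8]
finger_gap: 23.9
```

```bash
python3 -m jog '[[0,0,0.004,0,0,0],[0,0,0.008,0,0,0],[0,0,0.008,0,0,0],[0,0,0.008,0,0,0]]'; python3 -m jog '[[0,0,0.002,0,0,0],[0,0,0.004,0,0,0],[0,0,0.004,0,0,0]]'
```

```text
time: 24.0
tool_pos: [484.3, -255.1, 37.9]
tcp_rot: [180.0, -0.0, -172.4]
ft_force: [-0.4, 0.0, -2.0]
finger_gap: 24.1
time: 24.3
tool_pos: [484.4, -255.2, 37.3]
tcp_rot: [-180.0, 0.0, -172.4]
ft_force: [-1.0, 0.9, 1.5]
finger_gap: 24.1
```

The vertical force has changed sign, so it is resting on the tray floor. Release and retreat.

```bash
python3 -m jog '[[0,0,0,0,0,0],[0,0,0,0,0,0],[0,0,0,0,0,0],[0,0,0,0,0,0],[0,0,0,0,0,0]]' 0.6; python3 -m jog '[[0,0,-0.1,0,0,0],[0,0,-0.25,0,0,0],[0,0,-0.45,0,0,0],[0,0,-0.6,0,0,0],[0.2,0,-0.6,0,0,0],[0.3,0,-0.6,0,0,0],[0.3,0,-0.6,0,0,0],[0.3,0,-0.6,0,0,0]]'
python3 - <<'E'
from h import *
s=snap("scene","s21");t=snap("top","t21");w=snap("wrist","w21")
a=cv2.resize(s["pixels"][120:270,230:480,::-1],(500,300),interpolation=cv2.INTER_CUBIC)
b=cv2.resize(t["pixels"][190:270,380:440,::-1],(225,300),interpolation=cv2.INTER_CUBIC)
c=cv2.resize(t["pixels"][190:270,170:290,::-1],(400,267),interpolation=cv2.INTER_CUBIC)
d=cv2.resize(w["pixels"][:,:,::-1],(325,203))
o=np.zeros((567,725,3),np.uint8);o[:300,:500]=a;o[:300,500:]=b;o[300:,:400]=c;o[300:503,400:]=d
cv2.imwrite("pics/crop21.png",cv2.convertScaleAbs(o,alpha=1.2))
f0=load("top0");print("fork now px expect",proj(t,[488.7,272.7,133]))
E
```

```text
time: 24.8
tool_pos: [484.4, -255.2, 37.1]
tcp_rot: [-180.0, 0.0, -172.4]
ft_force: [-0.8, 0.7, 0.4]
finger_gap: 51.0
time: 25.6
tool_pos: [410.0, -265.2, 187.3]
tcp_rot: [-180.0, 0.0, -172.5]
ft_force: [-0.1, 0.7, 0.2]
finger_gap: 51.5
fork now px expect [190.68016247 223.85913998]
```

View pics/crop21.png

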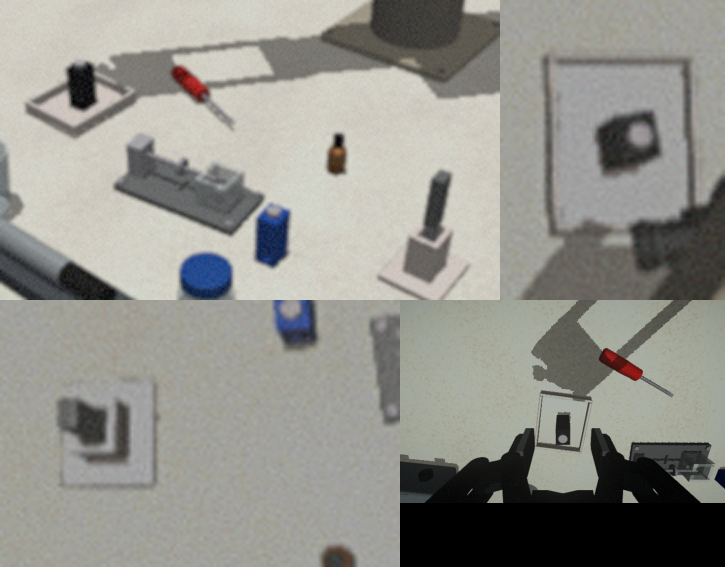

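The cartridge stands upright near the tray's centre (top-view crop 625,140), and the fork stands in the holder (435,205). One numeric check of the fork's seating and the bystanders before handing in.

```bash
python3 - <<'E'
from h import *
a=load("scene0")["pixels"].astype(int);b=load("s21")["pixels"].astype(int)
# handle dark mask in both
for n,i in (("start",a),("now",b)):
    m=(i[200:240,438:462].max(2)<95);ys,xs=np.nonzero(m);print(n,"handle px",m.sum(),"top row",ys.min()+200,"centroid",xs.mean()+438,ys.mean()+200)
d=cv2.blur(np.abs(a-b).max(2).astype(np.float32),(3,3))
for n,P in dict(bottle=(736,164,50),beaker=(700,-172,40),vial=(389,98,28),flask=(696,-324,50),dish=(660,317,12),driver=(370,-165,10)).items():
    u,v=proj(load("scene0"),P).astype(int);print(n,(u,v),"diff max",d[v-10:v+10,u-10:u+10].max())
from bench import r;q=r.sense();print(q["time"],q["ft_force"])
E
```

```text
start handle px 282 top row 206 centroid 447.78723404255317 222.90425531914894
now handle px 274 top row 206 centroid 447.58029197080293 222.78832116788323
bottle (np.int64(330), np.int64(281)) diff max 5.5555553
beaker (np.int64(229), np.int64(209)) diff max 5.7777777
vial (np.int64(398), np.int64(196)) diff max 10.333333
flask (np.int64(191), np.int64(182)) diff max 5.888889
dish (np.int64(419), np.int64(310)) diff max 6.3333335
driver (np.int64(322), np.int64(164)) diff max 69.44444
25.75 [ 0.32038952  0.41855916 -1.60167741]
```

```bash
python3 - <<'E'
from bench import r
print(r.hand_in())
E
```

```text
the job is handed in; nothing more can be done
None
```

The job is done and handed in at about 26 s of the 56 s allowed; the hand-in gave no verdict.

- **Pressing the collar:** I took the fork, straddled the bar and pressed the collar in small steps. Readings during the push stayed at or below about 5 N. The cartridge sprang up after about 9 mm, confirmed in the wrist and scene views, and I held it there for about half a second.
- **Putting things back:** The fork went back into its holder. I then lifted the cartridge out of the socket and set it down in the tray, where the vertical force changed sign as it touched the floor.

**Last checks:**
- **Cartridge:** it stands upright close to the tray's centre.
- **Fork:** its handle is within 0.3 px of its starting place in the scene view.
- **Bystanders:** bottle, beaker, vial, flask and dish look unchanged. The one check that differed was the image patch around the screwdriver. It lies at the same pixels as before, so I put this down to the arm's shadow; I did not test that further.
- **Other disagreements:** measured positions differed by 1 to 3 mm between views and while the arm settled. I corrected for this before each fit.

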